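# Put the cutting die away in its case

## Task

The steel mandrel is in the way on the lid of the wooden die case: first stand it upright on the bench, then swing the lid open until it stands about upright. After that draw the cutting die out of the low grey rack by its end until it lies wholly clear in front of the rack, let go of it on the bench, take it again by its round shank, lay it shank up in the case and shut the lid fully. Do not tip the mandrel or the die over, and leave the oil bottle, the tape roll and the tub where they are.

Things in the scene. Friction and masses are not known exactly. Their poses are not given: they have to be found in the camera images.
- die_case: long wooden box with brass corners, fixed, 200 (own x) x 70 (own y) x 78 mm high, walls and floor 6 mm; inside too narrow for fingers beside the die's plate, but fingers closing along its length fit round the shank. Origin: centre of its underside on the bench; x along its length to the hinge end, z up. Left or right of the robot's centre line
- case_lid (a joint): hinge of the wooden lid, rad: 0 shut, grows as it opens upward, stop at 1.9. Stiff: it stays wherever it is left (about 0.22 N m friction, lid 0.15 kg)
- case_lid_hinge (a point): point on the hinge axis, middle of the far (own +x) upper rim of the case, 78.5 mm above the bench; the axis runs along the case's y. The lid is 200 x 70 x 8 mm and its underside lies on the axis
- case_lid_handle (a point): grip point of the lid's round dark knob (28 mm wide head, 12 mm neck, 43 mm tall): 35 mm above the upper face of the lid, on its middle line, 170 mm from the hinge end, 30 mm from the free end nearest the robot. Turns with the lid; pinched across the case's width it can be swung, pivoting between the fingers
- die_rack: low grey folded-steel rack, fixed: a tunnel open in front and behind, inside 90 mm wide, 65 mm high, roof 3 mm thick, 120 mm deep along its own x, 18 mm feet outside each side. Origin: on the bench on the middle line, 40 mm in front of the roof's front edge; x points into the tunnel, z up. On the other side of the centre line from the case
- die: steel cutting die, 0.42 kg, blades down: plate 36 (own x) x 140 (own y) mm, from 16 to 26 mm height, blade frame 28 x 128 mm below it, round shank 25 mm in diameter up the middle from 26 to 60 mm. Origin: centre of its underside, z up. At first lengthwise in the rack, the shank under the roof, about 48 mm of one end sticking out in front
- die_shank (a point): middle of the die's round shank, 45 mm above its underside, on its centre line
- mandrel: turned steel mandrel standing on end on the closed case lid, 77 mm tall, 0.21 kg: foot 32 mm in diameter and 24 mm high, above it 20 mm in diameter. Origin: centre of its underside, z along its axis. The bench between case and rack near the centre line is free for it, about 0.46 m in front of the robot
- oil_bottle: white oil bottle with spout, 53 mm in diameter, 158 mm tall, bystander; origin centre of its underside
- tape_roll: roll of tape lying flat, 100 mm in diameter, 24 mm high, bystander; origin centre of its underside
- parts_tub: small open blue tub, 66 x 100 x 45 mm, bystander; origin centre of its underside

How it is judged:
On the way, in this order (a step that is already met when the one before it is completed fails the run):
1. the mandrel stands upright on the bench, released, with the lid still shut (height (world z) of mandrel below 0.004 m and angle between mandrel's own z axis and vertical below 0.1 rad and contact force between the fingers and mandrel below 0.1 N and value of joint case_lid below 0.1 rad), for 0.1 s.
2. the lid stands open by at least 1.1 rad, released (value of joint case_lid above 1.1 rad and contact force between the fingers and die_case below 0.1 N), for 0.1 s.
3. the die lies on the bench wholly clear in front of the rack, released (x of die in the frame of die_rack below -0.031 m and height (world z) of die below 0.006 m and angle between die's own z axis and vertical below 0.1 rad and contact force between the fingers and die below 0.1 N), for 0.1 s.
4. the die is lifted by its shank (distance between the grasp point and die_shank below 0.04 m and contact force between the fingers and die above 1 N and height (world z) of die above 0.03 m), for 0.1 s.
5. the die lies shank up on the floor of the open case, released (z of die in the frame of die_case below 0.012 m and horizontal distance between die and die_case below 0.035 m and angle between die's own z axis and vertical below 0.12 rad and contact force between the fingers and die below 0.1 N and value of joint case_lid above 0.5 rad), for 0.1 s.
At the end, for the whole second after the job is handed in: the die lies shank up on the floor of the case (within 35 mm of its centre, tilt under 0.12 rad), the lid is shut (under 0.05 rad), and the mandrel stands upright on the bench (tilt under 0.1 rad), all at rest (value of joint case_lid below 0.05 rad and z of die in the frame of die_case below 0.012 m and horizontal distance between die and die_case below 0.035 m and angle between die's own z axis and vertical below 0.12 rad and height (world z) of mandrel below 0.004 m and angle between mandrel's own z axis and vertical below 0.1 rad and linear speed of each of die, mandrel below 0.02 m/s); the robot touches nothing.
It fails at once if the mandrel is tipped over (angle between mandrel's own z axis and vertical above 0.7 rad).
It fails at once if the die is tipped over (angle between die's own z axis and vertical above 0.7 rad).
It fails at once if a bystander is moved by more than 30 mm (distance of any of oil_bottle, tape_roll, parts_tub from where it was at the start of the episode above 0.03 m).
It also fails if it takes over 72 s, if anything falls off the work surface, if the arm or the gripper's body presses on something with over 40 N, if the wrist force passes 120 N, or if a joint passes its speed limit or range.

## Robot

A 7-joint arm with a two-finger parallel gripper is mounted at the origin on a cart in front of the work surface, level with it; the furniture and walls round the work are solid. World frame = base frame: x ahead of the robot, y to its left, z up, the work surface at z = 0. Lengths are in m, angles in rad, forces in N, time in s.
With the tool pointing down it reaches from about 0.4 to 0.85 m from the base axis. Payload 4.5 kg.
Tool frame: the origin (TCP) lies at the very end of the fingers, on their centre line; the grasp point (between the pads) lies 19 mm behind it (r.grip_depth is the z of the grasp point in the tool frame, in m); z points along the fingers, y is the line along which they close (so a half turn about z gives the same grasp; the last joint's range is limited). The gripper opens to 88 mm and grips with 3 to 60 N. Pads are 18 mm wide; open, the fingers measure 123 mm over their backs; the gripper's body (75 mm by 187 mm) begins 45 mm behind the grasp point.
Start: joints at [-1.248, 0.689, -0.195, 1.565, 0.157, 0.902, -0.215], TCP at [0.178, 0.599, 0.239] pointing down, gripper open.
Joint ranges: [-3.01, 3.01], [-0.46, 2.08], [-1.47, 1.51], [0.13, 2.56], [-1, 4.14], [0.04, 2.09], [-2.66, 2.66]. Speed limits (rad/s): [2.57, 2.57, 3.14, 3.14, 3.14, 3.14, 3.14].

## Interface

Orientations are given as a unit quaternion [x, y, z, w].
In Python, from plant import r, vision, probe_bus, finish_job gives the robot as it stands (r), with the cameras (vision), the job as plain functions and the readings (probe_bus).
- The arm moves only by the tool pendant, called in YAML: its name, and indented under it one key for each argument. Schema: {"type":"object","properties":{"ticks":{"type":"array","items":{"type":"number"},"minItems":7,"maxItems":70},"clamp_n":{"type":"number"},"only":{"type":"string"},"quiet":{"type":"boolean"},"lines":{"type":"string"}},"required":["ticks"],"additionalProperties":false}. ticks is one flat list of numbers that holds 1 to 10 rows one after another, with no inner brackets; each row has 7 numbers: the opening from 0.0 (shut) to 1.0 (fully open), then dx, dy, dz in fractions of the full range, 1 being 0.5 m, then a rotation vector rx, ry, rz in normalised numbers (1 is 2 pi rad); each row is the pose to reach, as a shift and turn from the pose commanded when the call began, along the tool's axes at that moment; what a row does not reach only later rows make up. A row lasts 1/10 s, in which the tool goes at most 0.05 m and 0.15 rad, less where a joint would pass 70% of its speed; a pose out of reach is approached as far as the arm can. The fingers move at their own pace and stop on an object; clamp_n is the grip in N (left out, the last holds). Time passes only in rows, so rows that do not move let the fingers close. The tool returns the time, the measured TCP pose, the force, the opening and the grip force at its end. only (a regular expression) keeps the lines of the reply that match it, lines (a string "A,B") keeps lines A to B, and quiet returns only ok. No shift or turn number may pass 1 either way. Input that does not fit is refused with a message, and nothing moves.
- probe_bus.get_state(): the state, without advancing time (a new reading comes with each control period).
- vision.snapshot(name): name is "scene" or "top"; returns the picture (400x640x3 uint8, red, green, blue); there is no depth.
- vision.camera_params(name): a dict with "fx", "fy", "cx", "cy" (pixels), "rvec" (rotation vector, rad) and "tvec" (3), from world to camera coordinates, as OpenCV has them. Camera axes: x right, y down, z forward; pixel columns grow to the right and rows downward; lengths in m; the calibration is good to about 2 mm. A picture is of the moment at which its call begins. camera_params takes no time and is no camera call.
- finish_job(): hands the job in; it is judged then, once.
The state is a dict: "clock": time; "q": joint angles; "qd": joint speeds; "joint_torque": joint torques, N m; "tool_pos": TCP position; "eef_rot": TCP orientation; "contact_force": force on the tool from outside, world axes, zero at the start; "moment": the same for the moment, N m; "opening": opening from 0.0 (shut) to 1.0 (fully open); "finger_force": force on a finger pad.
Only numpy, scipy, OpenCV 4.12 (cv2) and the standard library are available. Lean on these libraries where they do the work, as an engineer would, in place of code of your own. Each camera call takes 0.05 s, during which the arm holds its last target. There are 200 camera calls.

## Working session

There is one attempt and no reset: what is moved stays moved. The work goes in short steps, Python scripts to look and compute and a tool call to move; the robot and the scene stay as the last step left them, time stands still between calls to the robot, and variables do not carry over. Pictures are saved under pics/ and viewed, at most 10 in all, crops included, and the job is handed in when it is done.

```bash
ls; mkdir -p pics
```

Run:
```python
from plant import r, vision, probe_bus, finish_job
import cv2
for n in("scene","top"):
    cv2.imwrite(f"pics/{n}0.png",cv2.cvtColor(vision.snapshot(n),cv2.COLOR_RGB2BGR)); print(vision.camera_params(n))
s=probe_bus.get_state(); print(s["clock"],s["tool_pos"],s["eef_rot"],s["opening"],r.grip_depth)
```

```text
pics
plant.py
{'fx': 498.0736555700639, 'fy': 498.0736555700639, 'cx': 319.10450461548385, 'cy': 202.45426526929194, 'rvec': array([ 2.22057066, -1.06608984,  0.42697501]), 'tvec': array([-0.35984328,  0.40394089,  1.31239977])}
{'fx': 363.0267052140255, 'fy': 363.0267052140255, 'cx': 317.0410739714188, 'cy': 200.34278852641356, 'rvec': array([ 2.17112904, -2.16174145,  0.11603138]), 'tvec': array([-0.00459311,  0.5973124 ,  1.31318864])}
0.1 [0.17790538 0.598563   0.23800327] [ 1.43878995e-01  9.89594949e-01 -8.17816247e-04 -5.59128907e-05] 1.002058065835665 -0.0187
```

View pics/scene0.png

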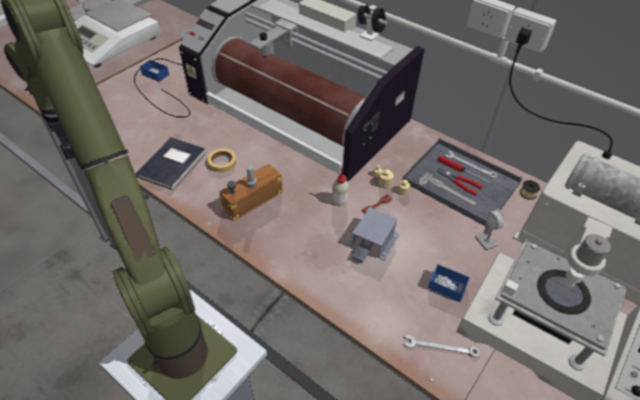

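View pics/top0.png

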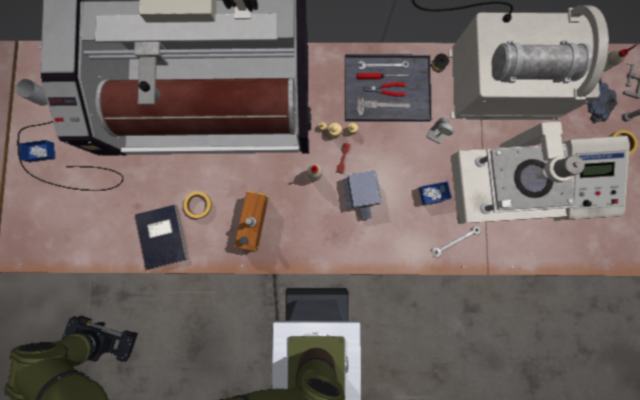

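The case is at top px (251,222) with the mandrel and knob on it, and the rack is at (364,190) with the die end towards the robot. The bottle is at (315,172), the tape at (197,205) and the tub at (435,193). I'll enlarge both views.

Run:
```python
import cv2,numpy as np
a=cv2.imread("pics/top0.png")[150:270,225:395]; b=cv2.imread("pics/scene0.png")[155:275,205:405]
a=cv2.resize(a,(680,480),interpolation=cv2.INTER_CUBIC);b=cv2.resize(b,(800,480),interpolation=cv2.INTER_CUBIC)
cv2.imwrite("pics/topc.png",a);cv2.imwrite("pics/scenec.png",b)
```

Create h.py:
```python
import numpy as np,cv2
from plant import r, vision, probe_bus, finish_job
from scipy.spatial.transform import Rotation as R
def cam(n):
    c=vision.camera_params(n); return np.array([[c['fx'],0,c['cx']],[0,c['fy'],c['cy']],[0,0,1]]),c['rvec'],c['tvec']
def proj(n,P):
    K,rv,t=cam(n); return cv2.projectPoints(np.atleast_2d(np.array(P,float)),rv,t,K,None)[0][:,0]
def ray(n,px,z):
    """point at height z seen at pixel px"""
    K,rv,t=cam(n); M=R.from_rotvec(rv).as_matrix(); C=-M.T@t
    d=M.T@np.linalg.solve(K,[px[0],px[1],1]); return C+d*(z-C[2])/d[2]
```

```text
(no output)
```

View pics/topc.png

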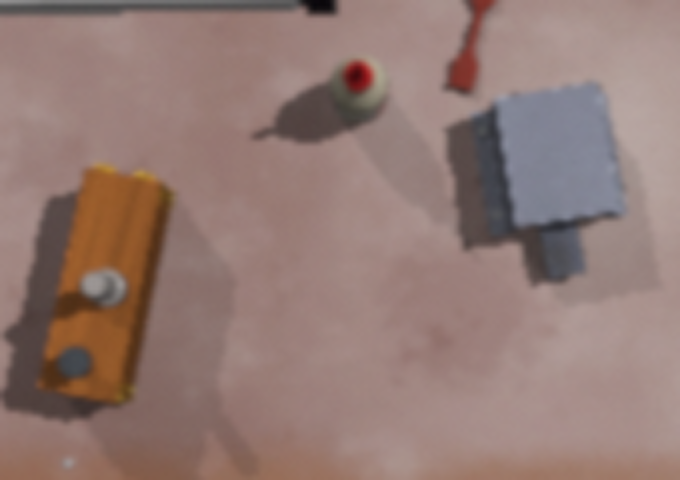

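View pics/scenec.png

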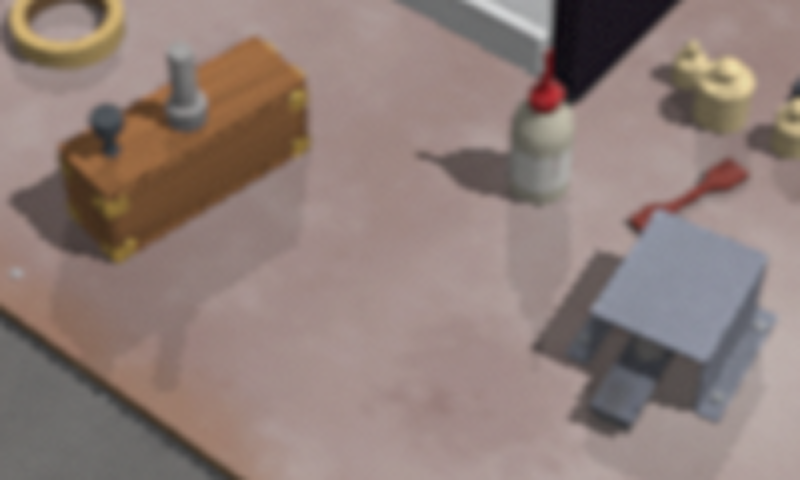

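The top crop shows the mandrel at (100,287), the knob at (75,360), the roof corners at (497,97), (600,84), (625,213) and (513,230), and the die end at (533..583,280). The scene crop shows the lid corners at (62,153), (118,200), (308,77) and (257,38). I'll fit the poses to points from both views.

Create fit.py:
```python
from h import *
from scipy.optimize import least_squares
def T(p): return np.array([225+(p[0]-1.5)/4,150+(p[1]-1.5)/4])
def S(p): return np.array([205+(p[0]-1.5)/4,155+(p[1]-1.5)/4])
def fit(name,obs,g):
    def f(p):
        M=R.from_euler('z',p[2]).as_matrix(); o=[]
        for c,px,L in obs: o+=list(proj(c,M@np.array(L)+[p[0],p[1],0])[0]-(T(px) if c=='top' else S(px)))
        return o
    s=least_squares(f,g,loss='soft_l1'); print(name,s.x.round(4)); print(np.array(f(s.x)).reshape(-1,2).round(1).tolist()); return s.x
t='top';s='scene';z=.0865
c=fit('case',[(t,(86,170),(.1,.035,z)),(t,(168,188),(.1,-.035,z)),(t,(122,403),(-.1,-.035,z)),(t,(40,386),(-.1,.035,z)),
 (s,(62,153),(-.1,.035,z)),(s,(118,200),(-.1,-.035,z)),(s,(308,77),(.1,-.035,z)),(s,(257,38),(.1,.035,z)),(s,(120,260),(-.1,-.035,0)),(s,(308,152),(.1,-.035,0)),
 (s,(107,117),(-.07,0,.122)),(t,(75,361),(-.07,0,.125))],[.5,.2,-.2])
m=fit('mandrel',[(t,(95,284),(0,0,.1635)),(s,(181,48),(0,0,.1635)),(s,(187,108),(0,0,.105)),(t,(105,289),(0,0,.105))],[.5,.2,0])
z=.068
k=fit('rack',[(t,(497,97),(.16,.048,z)),(t,(600,84),(.16,-.048,z)),(t,(625,213),(.04,-.048,z)),(t,(513,230),(.04,.048,z)),
 (s,(657,212),(.16,.048,z)),(s,(767,262),(.16,-.048,z)),(s,(705,362),(.04,-.048,z)),(s,(593,312),(.04,.048,z))],[.5,-.15,.2])
d=fit('die',[(t,(533,283),(-.07,.018,.026)),(t,(584,274),(-.07,-.018,.026)),(s,(592,408),(-.07,.018,.026)),(s,(630,424),(-.07,-.018,.026))],[.5,-.15,.1])
M=R.from_euler('z',k[2]).as_matrix();print('die in rack',M.T@[*(d[:2]-k[:2]),0])
for n,px,zz in(('bottle',(358,75),.158),('bottle',(358,95),.10)): print(n,ray(t,T(px),zz).round(3))
```

```bash
python3 fit.py
```

Create go.py:
```python
"""python3 go.py x y z yaw : shift/turn in the tool axes to reach TCP x y z with the tool's y along yaw, tool down"""
import sys
from h import *
x,y,z,a=map(float,sys.argv[1:5]); s=probe_bus.get_state(); M=R.from_quat(s['eef_rot'])
a-=np.pi*round((a-np.arctan2(*M.apply([0,1,0])[1::-1]))/np.pi)
Y=np.array([np.cos(a),np.sin(a),0]);Z=np.array([0,0,-1.]);G=R.from_matrix(np.c_[np.cross(Y,Z),Y,Z])
print('at',s['tool_pos'].round(4),'shift',M.inv().apply(np.array([x,y,z])-s['tool_pos']).round(4),'rot',(M.inv()*G).as_rotvec().round(4))
```

```bash
python3 go.py 0.5137 0.2264 0.22 1.392
```

```text
at [0.1779 0.5986 0.238 ] shift [-0.4279 -0.2611  0.0185] rot [-0.0016  0.     -0.11  ]
```

Careful with the scale: shifts go in shares of 0.5 m and turns go in shares of 2 pi rad. That gives: -0.428 m is -0.856, -0.3 m is -0.6, -0.11 rad is -0.0175.

pendant:
  ticks: [1, -0.2, -0.12, 0, 0, 0, -0.0175, 1, -0.4, -0.24, 0, 0, 0, -0.0175, 1, -0.6, -0.36, 0, 0, 0, -0.0175, 1, -0.856, -0.522, 0.036, 0, 0, -0.0175, 1, -0.856, -0.522, 0.036, 0, 0, -0.0175, 1, -0.856, -0.522, 0.036, 0, 0, -0.0175, 1, -0.856, -0.522, 0.036, 0, 0, -0.0175, 1, -0.856, -0.522, 0.036, 0, 0, -0.0175, 1, -0.856, -0.522, 0.036, 0, 0, -0.0175, 1, -0.856, -0.522, 0.036, 0, 0, -0.0175]

```text
clock: 1.1
tool_pos: [0.5137, 0.2265, 0.2205]
eef_rot: [0.089, 0.996, -0.0, -0.0]
contact_force: [1.7, 0.3, -0.2]
opening: 1.001
finger_force: 0.0
```

```bash
python3 go.py 0.5137 0.2264 0.118 1.392
```

```text
at [0.5137 0.2265 0.2205] shift [-1.000e-04 -1.000e-04  1.025e-01] rot [-0.0002 -0.0005  0.0001]
```

Converted, 0.102 m is 0.204, 0.09 m is 0.18.

pendant:
  ticks: [1, 0, 0, 0.1, 0, 0, 0, 1, 0, 0, 0.18, 0, 0, 0, 1, 0, 0, 0.204, 0, 0, 0, 1, 0, 0, 0.204, 0, 0, 0, 0, 0, 0, 0.204, 0, 0, 0, 0, 0, 0, 0.204, 0, 0, 0, 0, 0, 0, 0.204, 0, 0, 0, 0, 0, 0, 0.204, 0, 0, 0, 0, 0, 0, 0.204, 0, 0, 0, 0, 0, 0, 0.204, 0, 0, 0]
  clamp_n: 20

```text
clock: 2.1
tool_pos: [0.5129, 0.2284, 0.1191]
eef_rot: [0.089, 0.996, 0.0, 0.0]
contact_force: [-0.3, 0.3, -0.2]
opening: 0.477
finger_force: 0.0
```

pendant:
  ticks: [0, 0, 0, 0, 0, 0, 0, 0, 0, 0, 0, 0, 0, 0, 0, 0, 0, -0.02, 0, 0, 0, 0, 0, 0, -0.08, 0, 0, 0, 0, 0, 0, -0.16, 0, 0, 0, 0, 0, 0, -0.16, 0, 0, 0]

```text
clock: 2.7
tool_pos: [0.5154, 0.2301, 0.2037]
eef_rot: [0.089, 0.996, 0.003, 0.004]
contact_force: [0.3, -0.1, -1.9]
opening: 0.224
finger_force: 19.9
```

```bash
python3 go.py 0.46 0.03 0.2 1.392
```

```text
at [0.5154 0.2301 0.2037] shift [ 0.0189 -0.2068  0.0023] rot [ 0.0062  0.0071 -0.0003]
```

Converted, -0.207 m is -0.414, -0.18 m is -0.36.

pendant:
  ticks: [0, 0.01, -0.06, 0, 0, 0, 0, 0, 0.02, -0.14, 0, 0, 0, 0, 0, 0.03, -0.22, 0, 0, 0, 0, 0, 0.038, -0.3, 0, 0, 0, 0, 0, 0.038, -0.36, 0, 0, 0, 0, 0, 0.038, -0.414, 0, 0, 0, 0, 0, 0.038, -0.414, 0, 0, 0, 0, 0, 0.038, -0.414, 0, 0, 0, 0]

```text
clock: 3.5
tool_pos: [0.457, 0.0277, 0.1987]
eef_rot: [0.09, 0.996, 0.0, -0.0]
contact_force: [0.5, 0.8, -2.7]
opening: 0.226
finger_force: 19.9
```

```bash
python3 go.py 0.46 0.03 0.033 1.392
```

```text
at [0.457  0.0277 0.1987] shift [-0.0026  0.0027  0.1657] rot [ 0.0002 -0.0004 -0.0013]
```

Now straight down until the foot touches the bench.

Converted, 0.163 m is 0.326, 0.16 m is 0.32.

pendant:
  ticks: [0, 0, 0, 0.08, 0, 0, 0, 0, 0, 0, 0.16, 0, 0, 0, 0, 0, 0, 0.24, 0, 0, 0, 0, 0, 0, 0.29, 0, 0, 0, 0, 0, 0, 0.31, 0, 0, 0, 0, 0, 0, 0.32, 0, 0, 0, 0, 0, 0, 0.326, 0, 0, 0, 0, 0, 0, 0.326, 0, 0, 0]

```text
clock: 4.3
tool_pos: [0.4582, 0.0299, 0.0375]
eef_rot: [0.088, 0.996, 0.001, 0.002]
contact_force: [-1.0, 2.5, 3.7]
opening: 0.221
finger_force: 20.0
```

pendant:
  ticks: [0, 0, 0, 0.003, 0, 0, 0, 0, 0, 0, 0.003, 0, 0, 0]

```text
clock: 4.5
tool_pos: [0.4582, 0.03, 0.0372]
eef_rot: [0.088, 0.996, 0.002, 0.002]
contact_force: [-4.0, 2.2, 17.8]
opening: 0.224
finger_force: 20.0
```

Converted, -0.001 m is -0.002.

pendant:
  ticks: [0, 0, 0, -0.002, 0, 0, 0, 0, 0, 0, -0.002, 0, 0, 0, 0.5, 0, 0, -0.002, 0, 0, 0, 0.8, 0, 0, -0.002, 0, 0, 0, 1, 0, 0, -0.002, 0, 0, 0, 1, 0, 0, -0.002, 0, 0, 0, 1, 0, 0, -0.002, 0, 0, 0, 1, 0, 0, -0.002, 0, 0, 0]

```text
clock: 5.3
tool_pos: [0.4572, 0.028, 0.0352]
eef_rot: [0.089, 0.996, -0.0, -0.0]
contact_force: [-1.2, -0.6, 0.3]
opening: 0.744
finger_force: 0.0
```

pendant:
  ticks: [1, 0, 0, -0.08, 0, 0, 0, 1, 0, 0, -0.18, 0, 0, 0, 1, 0, 0, -0.26, 0, 0, 0, 1, 0, 0, -0.34, 0, 0, 0, 1, 0, 0, -0.34, 0, 0, 0]

```text
clock: 5.8
tool_pos: [0.4598, 0.0284, 0.2094]
eef_rot: [0.09, 0.996, 0.001, 0.004]
contact_force: [0.7, 0.1, -0.5]
opening: 1.002
finger_force: 0.0
```

```bash
python3 go.py 0.4485 0.2457 0.2 1.392
```

Run:
```python
from h import *
a=vision.snapshot("scene")[...,::-1];cv2.imwrite("pics/s1.png",a);cv2.imwrite("pics/s1c.png",cv2.resize(a[155:275,205:405],(800,480),interpolation=cv2.INTER_CUBIC))
a=vision.snapshot("top")[...,::-1];cv2.imwrite("pics/t1.png",a)
```

```text
at [0.4598 0.0284 0.2094] shift [0.05   0.2117 0.0096] rot [ 0.003   0.0085 -0.0008]
```

View pics/s1c.png

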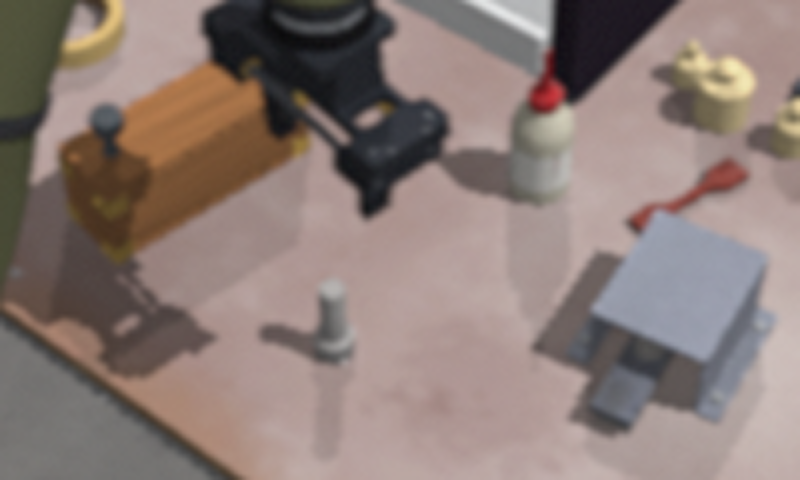

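The mandrel stands upright at crop (333,325). Now I'll refine the knob, seen at crop (107,118) in the scene and (75,361) in the top view.

Run:
```python
from fit import *
for zz in(.112,.120,.128): print(ray(t,T((75,361)),zz).round(4),ray(s,S((107,119)),zz).round(4))
print('case knob',(c[:2]-.07*np.array([np.cos(c[2]),np.sin(c[2])])).round(4))
```

```text
case [ 0.5174  0.2332 -0.1786]
[[0.3, -0.6], [-1.0, -1.6], [-0.7, 0.4], [0.2, 1.0], [-1.0, -1.5], [-2.3, -0.7], [0.4, 0.5], [0.1, -1.0], [0.2, 1.9], [1.3, -0.5], [0.6, 1.5], [0.8, 0.7]]
mandrel [0.5137 0.2264 0.    ]
[[-0.2, 0.2], [-0.1, 0.7], [-0.0, -1.3], [0.5, -0.2]]
rack [ 0.5376 -0.1878  0.1513]
[[-0.3, 0.6], [0.0, 0.0], [-0.8, 0.2], [0.9, -0.1], [0.5, -0.6], [0.8, -1.2], [0.0, 0.6], [-0.8, 0.2]]
die [ 0.5968 -0.1697  0.2117]
[[3.6, -0.1], [0.4, 0.1], [-1.5, -0.7], [0.0, -0.2]]
die in rack [0.06124832 0.00890784 0.        ]
bottle [0.693 0.008 0.158]
bottle [0.686 0.009 0.1  ]
[0.4507 0.251  0.112 ] [0.4564 0.2577 0.112 ]
[0.4507 0.2494 0.12  ] [0.4516 0.2516 0.12  ]
[0.4508 0.2478 0.128 ] [0.4468 0.2455 0.128 ]
case knob [0.4486 0.2456]
```

Converted, 0.2137 m is 0.4274, 0.15 m is 0.3.

pendant:
  ticks: [1, 0.024, 0.1, 0, 0, 0, 0, 1, 0.048, 0.2, 0, 0, 0, 0, 1, 0.072, 0.3, 0, 0, 0, 0, 1, 0.1, 0.4274, 0, 0, 0, 0, 1, 0.1, 0.4274, 0, 0, 0, 0, 1, 0.1, 0.4274, 0, 0, 0, 0, 1, 0.1, 0.4274, 0, 0, 0, 0]

```text
clock: 6.6
tool_pos: [0.4451, 0.2458, 0.2036]
eef_rot: [0.089, 0.996, -0.002, -0.001]
contact_force: [0.8, -0.8, -0.6]
opening: 1.001
finger_force: 0.0
```

```bash
python3 go.py 0.45 0.248 0.1028 1.392
```

```text
at [0.4451 0.2458 0.2036] shift [-0.0046  0.0034  0.1008] rot [-0.0037 -0.0022  0.0005]
```

pendant:
  ticks: [1, 0, 0, 0, 0, 0, 0, 1, 0, 0, 0, 0, 0, 0, 1, 0, 0, 0, 0, 0, 0]

```text
clock: 6.9
tool_pos: [0.4463, 0.2458, 0.2052]
eef_rot: [0.09, 0.996, -0.0, -0.0]
contact_force: [-0.7, -0.4, 0.6]
opening: 0.998
finger_force: 0.0
```

```bash
python3 go.py 0.45 0.248 0.1028 1.392
```

```text
at [0.4463 0.2458 0.2052] shift [-0.0032  0.0029  0.1024] rot [-0.0007 -0.     -0.0021]
```

Converted, 0.102 m is 0.204, 0.08 m is 0.16.

pendant:
  ticks: [1, -0.006, 0.006, 0.08, 0, 0, 0, 1, -0.006, 0.006, 0.16, 0, 0, 0, 1, -0.006, 0.006, 0.204, 0, 0, 0, 1, -0.006, 0.006, 0.204, 0, 0, 0, 0, -0.006, 0.006, 0.204, 0, 0, 0, 0, -0.006, 0.006, 0.204, 0, 0, 0, 0, -0.006, 0.006, 0.204, 0, 0, 0, 0, -0.006, 0.006, 0.204, 0, 0, 0, 0, -0.006, 0.006, 0.204, 0, 0, 0, 0, -0.006, 0.006, 0.204, 0, 0, 0]
  clamp_n: 12

```text
clock: 7.9
tool_pos: [0.4497, 0.2497, 0.1036]
eef_rot: [0.089, 0.996, 0.0, 0.0]
contact_force: [0.1, 1.0, 0.3]
opening: 0.477
finger_force: 0.0
```

pendant:
  ticks: [0, 0, 0, 0, 0, 0, 0, 0, 0, 0, 0, 0, 0, 0, 0, 0, 0, 0, 0, 0, 0, 0, 0, 0, 0, 0, 0, 0]

```text
clock: 8.3
tool_pos: [0.4497, 0.2504, 0.1034]
eef_rot: [0.089, 0.996, 0.001, 0.0]
contact_force: [-0.1, 2.2, -0.9]
opening: 0.304
finger_force: 12.0
```

Converted, -0.0995 m is -0.199, -0.0677 m is -0.1354.

pendant:
  ticks: [0, -0.004, 0, -0.016, 0, 0, 0, 0, -0.01, 0, -0.034, 0, 0, 0, 0, -0.02, 0, -0.058, 0, 0, 0, 0, -0.032, 0, -0.082, 0, 0, 0, 0, -0.046, 0, -0.104, 0, 0, 0, 0, -0.06, 0, -0.126, 0, 0, 0, 0, -0.078, 0, -0.146, 0, 0, 0, 0, -0.095, 0, -0.165, 0, 0, 0, 0, -0.115, 0, -0.183, 0, 0, 0, 0, -0.1354, 0, -0.199, 0, 0, 0]

```text
clock: 9.3
tool_pos: [0.5152, 0.2381, 0.204]
eef_rot: [0.089, 0.996, 0.0, -0.001]
contact_force: [0.5, 4.1, -3.0]
opening: 0.308
finger_force: 12.0
```

Converted, -0.1669 m is -0.3338, -0.1503 m is -0.3006.

pendant:
  ticks: [0, -0.022, 0, -0.014, 0, 0, 0, 0, -0.0448, 0.002, -0.0272, 0, 0, 0, 0, -0.069, 0.002, -0.038, 0, 0, 0, 0, -0.0932, 0.002, -0.0476, 0, 0, 0, 0, -0.1442, 0.002, -0.0606, 0, 0, 0, 0, -0.1966, 0.002, -0.0656, 0, 0, 0, 0, -0.249, 0.002, -0.063, 0, 0, 0, 0, -0.3006, 0.002, -0.0524, 0, 0, 0, 0, -0.3338, 0.002, -0.0412, 0, 0, 0, 0, -0.3338, 0.002, -0.0412, 0, 0, 0]

```text
clock: 10.3
tool_pos: [0.6822, 0.207, 0.2232]
eef_rot: [0.091, 0.996, -0.0, 0.0]
contact_force: [1.7, -0.2, 1.2]
opening: 0.307
finger_force: 12.0
```

Converted, -0.08 m is -0.16, 0.04 m is 0.08.

pendant:
  ticks: [0.5, 0, 0, 0, 0, 0, 0, 1, 0, 0, 0, 0, 0, 0, 1, 0, 0, 0, 0, 0, 0, 1, 0, 0, 0, 0, 0, 0, 1, 0, 0, -0.06, 0, 0, 0, 1, 0, 0, -0.16, 0, 0, 0, 1, 0.08, -0.02, -0.16, 0, 0, 0, 1, 0.16, -0.06, -0.16, 0, 0, 0, 1, 0.16, -0.06, -0.16, 0, 0, 0]

```text
clock: 11.2
tool_pos: [0.5871, 0.1911, 0.3018]
eef_rot: [0.087, 0.996, -0.004, -0.006]
contact_force: [1.5, 0.8, 0.4]
opening: 0.995
finger_force: 0.0
```

Run:
```python
from h import *
A=cv2.resize(vision.snapshot("scene")[110:270,180:420],(720,480),interpolation=cv2.INTER_CUBIC)[...,::-1]
cv2.imwrite("pics/s2c.png",A)
```

```text
(no output)
```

View pics/s2c.png

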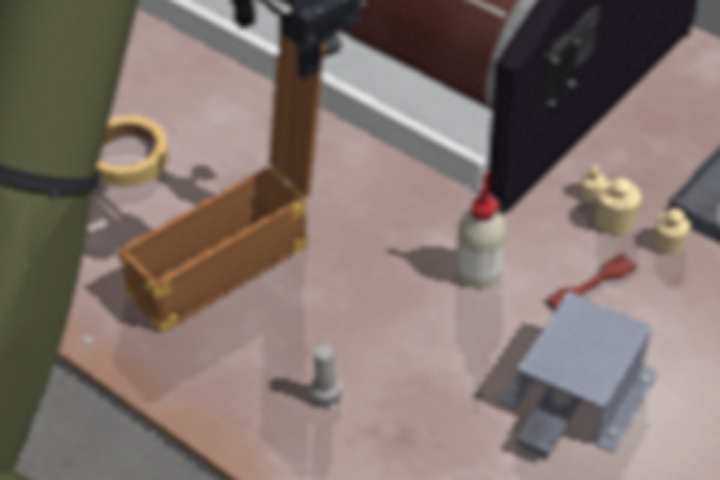

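The lid stands upright, the case is open and the mandrel is upright. The die end's front corners are at crop (518,440) and (548,455). I'll refit the die with the corrected left corner, and the case from its open rim at (122,255), (157,297), (303,205) and (270,170).

Create fit2.py:
```python
import io,contextlib
with contextlib.redirect_stdout(io.StringIO()):
    from fit import *
d=fit('die',[(t,(543,281),(-.07,.018,.026)),(t,(584,274),(-.07,-.018,.026)),(s,(592,408),(-.07,.018,.026)),(s,(631,425),(-.07,-.018,.026)),(t,(545,233),(-.022,.018,.026)),(t,(581,226),(-.022,-.018,.026))],[.5,-.15,.1])
M=R.from_euler('z',k[2]).as_matrix();print('die in rack',M.T@[*(d[:2]-k[:2]),0])
e=d[:2]-.056*np.array([np.cos(d[2]),np.sin(d[2])]);print('grip',e, 'case knob',c)
```

```bash
python3 fit2.py
```

```text
die [ 0.5976 -0.1777  0.1216]
[[1.5, 0.0], [0.9, 0.6], [-0.8, -0.7], [-0.1, 0.3], [-0.7, -0.8], [-0.1, -0.2]]
die in rack [0.06083316 0.00095181 0.        ]
grip [ 0.54200137 -0.1844557 ] case knob [ 0.51744903  0.23315569 -0.17864482]
```

```bash
python3 go.py 0.538 -0.185 0.2 1.70
```

```text
at [0.5921 0.1923 0.3031] shift [-0.0133 -0.3805  0.1046] rot [-0.0034 -0.0047 -0.3056]
```

Converted, -0.38 m is -0.76, -0.3 m is -0.6, -0.306 rad is -0.0487.

pendant:
  ticks: [1, 0, -0.1, 0, 0, 0, -0.0159, 1, 0, -0.2, 0, 0, 0, -0.0318, 1, 0, -0.3, 0, 0, 0, -0.0487, 1, 0, -0.4, 0.04, 0, 0, -0.0487, 1, -0.01, -0.5, 0.08, 0, 0, -0.0487, 1, -0.02, -0.6, 0.12, 0, 0, -0.0487, 1, -0.026, -0.76, 0.2, 0, 0, -0.0487, 1, -0.026, -0.76, 0.2, 0, 0, -0.0487, 1, -0.026, -0.76, 0.2, 0, 0, -0.0487, 1, -0.026, -0.76, 0.2, 0, 0, -0.0487]

```text
clock: 12.25
tool_pos: [0.5423, -0.1845, 0.2028]
eef_rot: [-0.062, 0.998, -0.0, 0.0]
contact_force: [-0.4, 0.8, 0.6]
opening: 0.999
finger_force: 0.0
```

pendant:
  ticks: [1, 0, 0, 0, 0, 0, 0, 1, 0, 0, 0, 0, 0, 0, 1, 0, 0, 0, 0, 0, 0]

```text
clock: 12.55
tool_pos: [0.5427, -0.1811, 0.2041]
eef_rot: [-0.065, 0.998, 0.0, 0.001]
contact_force: [0.2, 1.0, 0.5]
opening: 1.0
finger_force: 0.0
```

```bash
python3 go.py 0.538 -0.185 0.01 1.70
```

```text
at [ 0.5427 -0.1811  0.2041] shift [ 0.0055 -0.0033  0.1941] rot [0.0001 0.0017 0.0005]
```

Converted, 0.192 m is 0.384, 0.188 m is 0.376.

pendant:
  ticks: [1, 0.011, -0.007, 0.08, 0, 0, 0, 1, 0.011, -0.007, 0.16, 0, 0, 0, 1, 0.011, -0.007, 0.24, 0, 0, 0, 1, 0.011, -0.007, 0.3, 0, 0, 0, 1, 0.011, -0.007, 0.35, 0, 0, 0, 1, 0.011, -0.007, 0.376, 0, 0, 0, 1, 0.011, -0.007, 0.384, 0, 0, 0, 1, 0.011, -0.007, 0.384, 0, 0, 0, 1, 0.011, -0.007, 0.384, 0, 0, 0]

```text
clock: 13.45
tool_pos: [0.5377, -0.1869, 0.0126]
eef_rot: [-0.064, 0.998, -0.0, 0.001]
contact_force: [0.2, -0.4, 0.8]
opening: 1.001
finger_force: 0.0
```

```bash
python3 go.py 0.538 -0.185 0.01 1.70
```

```text
at [ 0.5377 -0.1869  0.0126] shift [-0.0006  0.0018  0.0026] rot [-0.0006  0.002  -0.0019]
```

pendant:
  ticks: [0, 0, 0, 0, 0, 0, 0, 0, 0, 0, 0, 0, 0, 0, 0, 0, 0, 0, 0, 0, 0, 0, 0, 0, 0, 0, 0, 0, 0, 0, 0, 0, 0, 0, 0, 0, 0, 0, 0, 0, 0, 0, 0, 0, 0, 0, 0, 0, 0, 0, 0, 0, 0, 0, 0, 0, 0, 0, 0, 0, 0, 0, 0]
  clamp_n: 20

```text
clock: 14.35
tool_pos: [0.5365, -0.1861, 0.0113]
eef_rot: [-0.064, 0.998, 0.0, -0.0]
contact_force: [-1.7, 2.5, 1.6]
opening: 0.411
finger_force: 20.0
```

Converted, 0.112 m is 0.224, 0.1 m is 0.2.

pendant:
  ticks: [0, 0.02, 0, 0, 0, 0, 0, 0, 0.05, -0.002, 0, 0, 0, 0, 0, 0.08, -0.002, 0, 0, 0, 0, 0, 0.11, -0.002, 0, 0, 0, 0, 0, 0.14, -0.004, 0, 0, 0, 0, 0, 0.17, -0.004, 0, 0, 0, 0, 0, 0.2, -0.004, 0, 0, 0, 0, 0, 0.224, -0.004, 0, 0, 0, 0, 0, 0.224, -0.004, 0, 0, 0, 0, 0, 0.224, -0.004, 0, 0, 0, 0]

```text
clock: 15.35
tool_pos: [0.4247, -0.2036, 0.0114]
eef_rot: [-0.063, 0.998, -0.0, -0.001]
contact_force: [-1.6, -0.8, -1.0]
opening: 0.406
finger_force: 19.8
```

Converted, -0.16 m is -0.32, -0.13 m is -0.26.

pendant:
  ticks: [0.6, 0, 0, 0, 0, 0, 0, 1, 0, 0, 0, 0, 0, 0, 1, 0, 0, 0, 0, 0, 0, 1, 0, 0, 0, 0, 0, 0, 1, 0, 0, -0.08, 0, 0, 0, 1, 0, 0, -0.18, 0, 0, 0, 1, 0, 0.06, -0.26, 0, 0, 0, 1, 0, 0.16, -0.32, 0, 0, 0, 1, 0, 0.24, -0.32, 0, 0, 0, 1, 0, 0.32, -0.32, 0, 0, 0]

```text
clock: 16.35
tool_pos: [0.4061, -0.0424, 0.1728]
eef_rot: [-0.063, 0.998, 0.0, 0.002]
contact_force: [0.3, 0.3, -0.9]
opening: 1.001
finger_force: 0.0
```

Run:
```python
from h import *
a=cv2.resize(vision.snapshot("top")[160:260,310:410],(500,500),interpolation=cv2.INTER_CUBIC);b=cv2.resize(vision.snapshot("scene")[200:280,310:400],(450,400),interpolation=cv2.INTER_CUBIC)
o=np.zeros((500,800,3),np.uint8); o[:,:400]=a[:,50:450]; o[:400,400:]=b[:,:400]
cv2.imwrite("pics/c3.png",o[...,::-1])
```

```text
(no output)
```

View pics/c3.png

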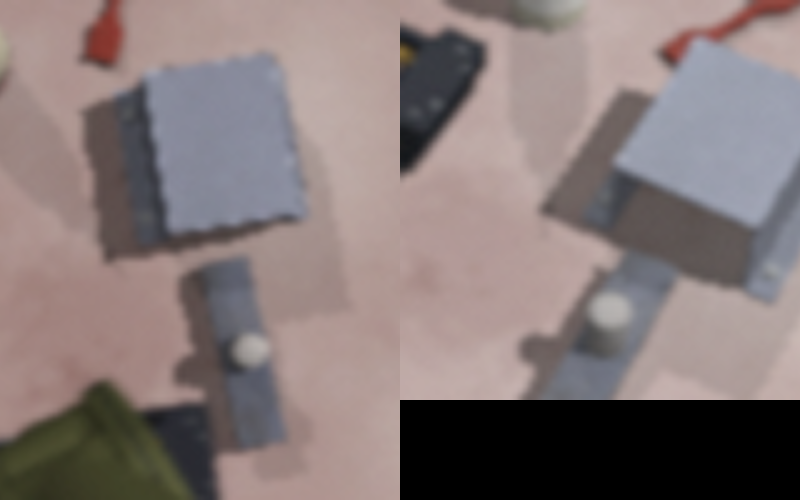

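The die lies clear in front of the rack, with the shank top at left panel (250,349) and right panel (609,308). Next is a pose fit.

Create fit3.py:
```python
import io,contextlib
with contextlib.redirect_stdout(io.StringIO()):
    import fit as F
from fit import *
F.T=lambda p:np.array([320+(p[0]-2)/5,160+(p[1]-2)/5]); F.S=lambda p:np.array([310+(p[0]-402)/5,200+(p[1]-2)/5])
d=fit('die',[(t,(250,349),(0,0,.06)),(s,(609,309),(0,0,.06)),(t,(248,258),(.07,-.018,.026)),(t,(207,264),(.07,.018,.026)),(t,(285,440),(-.07,-.018,.026)),(t,(240,448),(-.07,.018,.026)),(s,(678,268),(.07,-.018,.026))],[.5,-.2,.1])
M=R.from_euler('z',k[2]).as_matrix();print('die in rack',M.T@[*(d[:2]-k[:2]),0])
print(ray(t,F.T((250,349)),.06),ray(s,F.S((609,309)),.06))
```

```bash
python3 fit3.py; python3 go.py .4947 -.195 .15 0.15
```

```text
die [ 0.4887 -0.1915  0.192 ]
[[-0.0, 0.4], [0.2, -0.0], [0.0, -0.7], [-1.3, -0.1], [0.3, 0.3], [-0.3, 0.5], [0.7, 0.1]]
die in rack [-0.04890681  0.00368585  0.        ]
[ 0.49002066 -0.19151747  0.06      ] [ 0.48832879 -0.19120326  0.06      ]
at [ 0.4058 -0.0383  0.1722] shift [-0.0664 -0.1675  0.0219] rot [ 4.100e-03 -2.000e-04  1.559e+00]
```

Converted, -0.164 m is -0.328, -0.06 m is -0.12, 0.15 rad is 0.0239.

```bash
python3 -c "
from h import *
print(np.round(probe_bus.get_state()['q'],3))"
```

```text
[ 0.204  0.566 -0.336  2.259  0.486  0.382  1.17 ]
```

pendant:
  ticks: [1, 0, -0.06, 0, 0, 0, 0.0239, 1, -0.04, -0.12, 0, 0, 0, 0.0477, 1, -0.08, -0.18, 0, 0, 0, 0.0716, 1, -0.1, -0.24, 0, 0, 0, 0.0955, 1, -0.12, -0.28, 0, 0, 0, 0.1194, 1, -0.126, -0.328, 0, 0, 0, 0.1432, 1, -0.126, -0.328, 0, 0, 0, 0.1671, 1, -0.126, -0.328, 0, 0, 0, 0.191, 1, -0.126, -0.328, 0, 0, 0, 0.2149, 1, -0.126, -0.328, 0, 0, 0, 0.2387]

```text
clock: 17.45
tool_pos: [0.4884, -0.1999, 0.1712]
eef_rot: [0.637, 0.771, -0.0, -0.0]
contact_force: [0.3, 0.8, 0.2]
opening: 1.001
finger_force: 0.0
```

```bash
python3 -c "
from h import *
print(np.round(probe_bus.get_state()['q'],3))"; python3 go.py .489 -.1915 .031 0.135
```

```text
[ 0.298  0.662  0.005  1.932 -0.005  0.549  0.497]
at [ 0.4884 -0.1999  0.1712] shift [0.0082 0.0023 0.1402] rot [-0.0006 -0.      0.0558]
```

Converted, 0.06 m is 0.12, 0.008 m is 0.016, 0.056 rad is 0.0089.

pendant:
  ticks: [1, 0.016, 0.004, 0.04, 0, 0, 0.0089, 1, 0.016, 0.004, 0.08, 0, 0, 0.0089, 1, 0.016, 0.004, 0.12, 0, 0, 0.0089, 1, 0.016, 0.004, 0.12, 0, 0, 0.0089, 1, 0.016, 0.004, 0.12, 0, 0, 0.0089]

```text
clock: 17.95
tool_pos: [0.4889, -0.1913, 0.1114]
eef_rot: [0.655, 0.755, -0.0, -0.0]
contact_force: [0.0, 0.3, -0.3]
opening: 0.997
finger_force: 0.0
```

```bash
python3 go.py .489 -.1915 .031 0.135
```

```text
at [ 0.4889 -0.1913  0.1114] shift [-0.0002  0.0001  0.0804] rot [-0.0008 -0.0002  0.0062]
```

Converted, 0.08 m is 0.16, 0.06 m is 0.12.

pendant:
  ticks: [1, 0, 0, 0.06, 0, 0, 0, 1, 0, 0, 0.12, 0, 0, 0, 1, 0, 0, 0.16, 0, 0, 0, 1, 0, 0, 0.16, 0, 0, 0, 0, 0, 0, 0.16, 0, 0, 0, 0, 0, 0, 0.16, 0, 0, 0, 0, 0, 0, 0.16, 0, 0, 0, 0, 0, 0, 0.16, 0, 0, 0, 0, 0, 0, 0.16, 0, 0, 0, 0, 0, 0, 0.16, 0, 0, 0]
  clamp_n: 35

```text
clock: 18.95
tool_pos: [0.4894, -0.1907, 0.0316]
eef_rot: [0.655, 0.755, 0.0, 0.0]
contact_force: [0.1, 0.6, 0.7]
opening: 0.478
finger_force: 0.0
```

pendant:
  ticks: [0, 0, 0, 0, 0, 0, 0, 0, 0, 0, 0, 0, 0, 0, 0, 0, 0, 0, 0, 0, 0, 0, 0, 0, 0, 0, 0, 0, 0, 0, 0, 0, 0, 0, 0]

```text
clock: 19.45
tool_pos: [0.4888, -0.1907, 0.0313]
eef_rot: [0.655, 0.755, -0.0, -0.0]
contact_force: [-1.1, -0.7, 1.9]
opening: 0.275
finger_force: 35.0
```

Converted, -0.15 m is -0.3, -0.13 m is -0.26.

pendant:
  ticks: [0, 0, 0, -0.01, 0, 0, 0, 0, 0, 0, -0.03, 0, 0, 0, 0, 0, 0, -0.08, 0, 0, 0, 0, 0, 0, -0.14, 0, 0, 0, 0, 0, 0, -0.2, 0, 0, 0, 0, 0, 0, -0.26, 0, 0, 0, 0, 0, 0, -0.3, 0, 0, 0, 0, 0, 0, -0.3, 0, 0, 0]

```text
clock: 20.25
tool_pos: [0.491, -0.1913, 0.1844]
eef_rot: [0.655, 0.755, 0.001, 0.003]
contact_force: [1.2, -0.2, -3.6]
opening: 0.271
finger_force: 35.0
```

Run:
```python
from h import *
a=cv2.resize(vision.snapshot("top")[170:260,220:320],(500,450),interpolation=cv2.INTER_CUBIC);b=cv2.resize(vision.snapshot("scene")[130:230,215:305],(450,500),interpolation=cv2.INTER_CUBIC)
o=np.zeros((500,800,3),np.uint8); o[:450,:350]=a[:,:350]; o[:,350:]=b
cv2.imwrite("pics/c4.png",o[...,::-1])
```

```text
(no output)
```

View pics/c4.png

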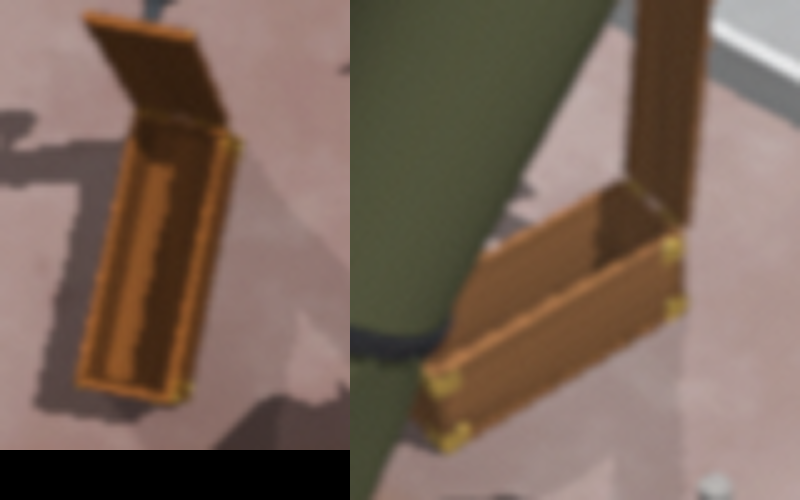

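The case rim corners are at top panel (78,385), (178,401), (231,132) and (137,112), and at scene panel (425,370) and (682,231), with the bottoms at (443,452) and (682,318). I'll fit the case to these.

Create fit4.py:
```python
import io,contextlib
with contextlib.redirect_stdout(io.StringIO()):
    import fit as F
from fit import *
F.T=lambda p:np.array([220+(p[0]-2)/5,170+(p[1]-2)/5]); F.S=lambda p:np.array([215+(p[0]-352)/5,130+(p[1]-2)/5])
z=.078
d=fit('case',[(t,(78,385),(-.1,.035,z)),(t,(178,401),(-.1,-.035,z)),(t,(231,132),(.1,-.035,z)),(t,(137,112),(.1,.035,z)),
(s,(425,371),(-.1,-.035,z)),(s,(682,231),(.1,-.035,z)),(s,(443,452),(-.1,-.035,0)),(s,(682,318),(.1,-.035,0))],[.5,.2,-.2])
print(d[:2]-.07*np.array([np.cos(d[2]),np.sin(d[2])]))
a=np.array([np.cos(d[2]),np.sin(d[2])])
for th in(1.6,1.7,1.8):
    P=[[*(d[:2]+(.1-.2*np.cos(th))*a+y*np.array([-a[1],a[0]])),.0785+.2*np.sin(th)] for y in(.035,-.035)]
    print(th,((proj(t,P)-[220,170])*5+2).round())
```

```bash
python3 fit4.py; python3 go.py 0 0 0 -.18
```

```text
case [ 0.517   0.2366 -0.2036]
[[-1.4, 0.2], [-2.1, 1.1], [-0.1, -0.2], [-0.4, -0.2], [0.9, 1.2], [0.5, 0.5], [0.1, 0.8], [1.4, -0.9]]
[0.44845013 0.25077575]
1.6 [[ 74.  59.]
 [186.  82.]]
1.7 [[ 82.  28.]
 [194.  51.]]
1.8 [[ 91.  -2.]
 [202.  21.]]
at [ 0.4891 -0.1905  0.1814] shift [ 0.2579 -0.4572  0.1813] rot [ 3.000e-04 -1.000e-04  3.222e-01]
```

```bash
python3 go.py .498 .2405 .18 -.19
```

```text
at [ 0.4891 -0.1905  0.1814] shift [0.4254 0.0699 0.0014] rot [ 3.000e-04 -1.000e-04  3.322e-01]
```

Careful with the scale: shifts go in shares of 0.5 m and turns go in shares of 2 pi rad. That gives: 0.37 m is 0.74, 0.05 m is 0.1, 0.05 rad is 0.008.

pendant:
  ticks: [0, 0.04, 0, 0, 0, 0, 0.008, 0, 0.12, 0, 0, 0, 0, 0.0191, 0, 0.2, 0, 0, 0, 0, 0.0318, 0, 0.28, 0, 0, 0, 0, 0.0446, 0, 0.36, 0.02, 0, 0, 0, 0.0528, 0, 0.44, 0.04, 0, 0, 0, 0.0528, 0, 0.52, 0.06, 0, 0, 0, 0.0528, 0, 0.6, 0.08, 0, 0, 0, 0.0528, 0, 0.68, 0.1, 0, 0, 0, 0.0528, 0, 0.74, 0.12, 0, 0, 0, 0.0528]

```text
clock: 21.35
tool_pos: [0.4947, 0.1871, 0.1796]
eef_rot: [0.77, 0.638, -0.001, -0.001]
contact_force: [0.1, 0.5, -3.3]
opening: 0.27
finger_force: 35.0
```

pendant:
  ticks: [0, 0.04, 0.006, 0, 0, 0, 0, 0, 0.08, 0.014, 0, 0, 0, 0, 0, 0.11, 0.02, 0, 0, 0, 0, 0, 0.11, 0.02, 0, 0, 0, 0, 0, 0.11, 0.02, 0, 0, 0, 0]

```text
clock: 21.85
tool_pos: [0.5153, 0.2352, 0.18]
eef_rot: [0.771, 0.637, -0.002, -0.0]
contact_force: [-0.6, -0.4, -3.4]
opening: 0.273
finger_force: 35.0
```

```bash
python3 go.py .5101 .2385 .12 -.19
```

```text
at [0.5153 0.2352 0.18  ] shift [ 0.0024 -0.0056  0.06  ] rot [-0.0024  0.0026  0.0002]
```

Converted, 0.055 m is 0.11, 0.04 m is 0.08.

pendant:
  ticks: [0, 0.0048, -0.0112, 0.04, 0, 0, 0, 0, 0.0048, -0.0112, 0.08, 0, 0, 0, 0, 0.0048, -0.0112, 0.11, 0, 0, 0, 0, 0.0048, -0.0112, 0.11, 0, 0, 0, 0, 0.0048, -0.0112, 0.11, 0, 0, 0]

```text
clock: 22.35
tool_pos: [0.5112, 0.2382, 0.1264]
eef_rot: [0.771, 0.636, -0.001, 0.0]
contact_force: [0.7, 0.2, -3.9]
opening: 0.277
finger_force: 35.0
```

```bash
python3 go.py .5101 .2385 .04 -.19
```

Run:
```python
from h import *
a=cv2.resize(vision.snapshot("top")[180:255,220:300],(400,375),interpolation=cv2.INTER_CUBIC);b=cv2.resize(vision.snapshot("scene")[130:230,220:300],(400,500),interpolation=cv2.INTER_CUBIC)
o=np.zeros((500,800,3),np.uint8); o[:375,:400]=a; o[:,400:]=b
cv2.imwrite("pics/c5.png",o[...,::-1])
```

```text
at [0.5112 0.2382 0.1264] shift [ 0.0002 -0.0011  0.0864] rot [-0.0007  0.0012 -0.0015]
```

View pics/c5.png

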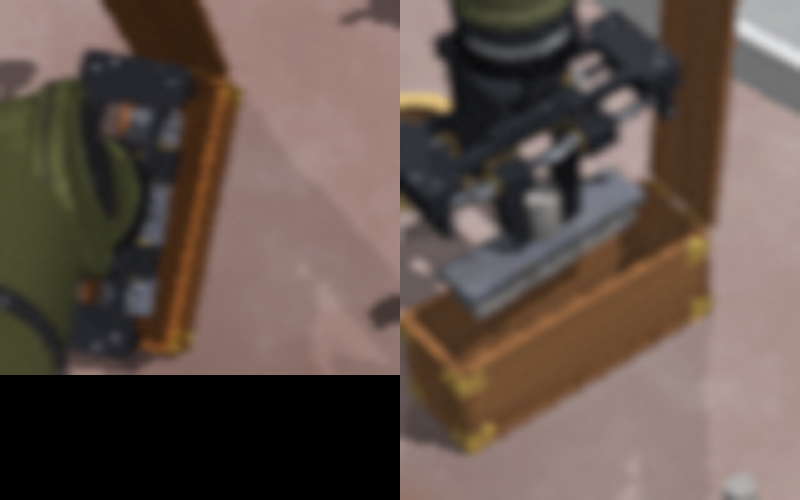

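The die hangs over the case, roughly parallel to its walls. Right edge in the top panel runs from (183,110) to (150,315), and the scene corners are (478,303), (443,270) and (645,190). I'll check the lateral fit.

Run:
```python
import io,contextlib
with contextlib.redirect_stdout(io.StringIO()):
    import fit as F
from fit import *
F.T=lambda p:np.array([220+(p[0]-2)/5,180+(p[1]-2)/5]); F.S=lambda p:np.array([220+(p[0]-402)/5,130+(p[1]-2)/5])
z=.1205
d=fit('die',[(t,(150,315),(-.07,-.018,z)),(t,(183,110),(.07,-.018,z)),(s,(478,303),(-.07,-.018,z)),(s,(443,270),(-.07,.018,z)),(s,(645,190),(.07,-.018,z))],[.5,.2,-.2])
z=.078
c=fit('case',[(t,(185,351),(-.1,-.035,z)),(t,(238,85),(.1,-.035,z)),(s,(456,372),(-.1,-.035,z)),(s,(708,231),(.1,-.035,z)),(s,(475,452),(-.1,-.035,0)),(s,(708,317),(.1,-.035,0))],[.5,.2,-.2])
print(R.from_euler('z',-c[2]).apply([*(d[:2]-c[:2]),0]),d[2]-c[2])
```

```text
die [ 0.5139  0.2358 -0.1172]
[[0.5, -0.2], [-0.4, 0.4], [-0.1, -0.5], [-0.3, 0.1], [0.5, 0.1]]
case [ 0.5179  0.235  -0.2006]
[[-2.9, 0.9], [-1.2, -1.1], [0.4, 1.1], [0.8, 0.5], [-0.7, 0.9], [1.7, -0.7]]
[-4.05426968e-03  2.28678246e-05  0.00000000e+00] 0.08339357347910929
```

Converted, 0.08 m is 0.16, 0.075 m is 0.15, 0.06 rad is 0.0095.

pendant:
  ticks: [0, 0, 0, 0, 0, 0, 0.0095, 0, 0, 0, 0.02, 0, 0, 0.0095, 0, 0, 0, 0.05, 0, 0, 0.0095, 0, 0, 0, 0.08, 0, 0, 0.0095, 0, 0, 0, 0.11, 0, 0, 0.0095, 0, 0, 0, 0.13, 0, 0, 0.0095, 0, 0, 0, 0.15, 0, 0, 0.0095, 0, 0, 0, 0.16, 0, 0, 0.0095, 0, 0, 0, 0.16, 0, 0, 0.0095, 0, 0, 0, 0.16, 0, 0, 0.0095]

```text
clock: 23.45
tool_pos: [0.5117, 0.2397, 0.0467]
eef_rot: [0.79, 0.613, 0.0, 0.0]
contact_force: [-0.7, -0.2, -3.6]
opening: 0.276
finger_force: 35.0
```

No contact with the walls. Now down to the floor.

Converted, 0.009 m is 0.018, 0.007 m is 0.014.

pendant:
  ticks: [0, 0, 0, 0.008, 0, 0, 0, 0, 0, 0, 0.014, 0, 0, 0, 0, 0, 0, 0.018, 0, 0, 0, 0, 0, 0, 0.018, 0, 0, 0]

```text
clock: 23.85
tool_pos: [0.5115, 0.2396, 0.0374]
eef_rot: [0.79, 0.613, 0.0, -0.0]
contact_force: [0.1, 0.2, -2.3]
opening: 0.271
finger_force: 35.0
```

pendant:
  ticks: [0, 0, 0, 0.002, 0, 0, 0, 0, 0, 0, 0.002, 0, 0, 0]

```text
clock: 24.05
tool_pos: [0.5115, 0.2396, 0.0373]
eef_rot: [0.79, 0.613, 0.0, -0.0]
contact_force: [-1.6, -0.1, 5.7]
opening: 0.272
finger_force: 35.0
```

Converted, -0.26 m is -0.52, -0.21 m is -0.42.

pendant:
  ticks: [0.4, 0, 0, -0.002, 0, 0, 0, 0.6, 0, 0, -0.002, 0, 0, 0, 0.6, 0, 0, -0.002, 0, 0, 0, 0.6, 0, 0, -0.002, 0, 0, 0, 0.6, 0, 0, -0.06, 0, 0, 0, 0.6, 0, 0, -0.14, 0, 0, 0, 0.6, 0, 0, -0.22, 0, 0, 0, 0.6, 0, 0, -0.32, 0, 0, 0, 0.6, 0, 0, -0.42, 0, 0, 0, 0.6, 0, 0, -0.52, 0, 0, 0]

```text
clock: 25.05
tool_pos: [0.511, 0.2394, 0.2984]
eef_rot: [0.79, 0.613, -0.0, -0.0]
contact_force: [0.9, 0.7, -0.5]
opening: 0.602
finger_force: 0.0
```

pendant:
  ticks: [0.8, 0, 0, -0.06, 0, 0, 0, 1, 0, 0, -0.06, 0, 0, -0.0239, 1, 0, 0, -0.06, 0, 0, -0.0477, 1, 0, 0, -0.06, 0, 0, -0.0716, 1, 0, 0, -0.06, 0, 0, -0.0955, 1, 0, 0, -0.06, 0, 0, -0.1194, 1, 0, 0, -0.06, 0, 0, -0.1432, 1, 0, 0, -0.06, 0, 0, -0.1671, 1, 0, 0, -0.06, 0, 0, -0.191, 1, 0, 0, -0.06, 0, 0, -0.2149]

```text
clock: 26.05
tool_pos: [0.5112, 0.2393, 0.3262]
eef_rot: [0.23, 0.973, -0.0, -0.0]
contact_force: [-0.1, 0.8, -0.1]
opening: 0.999
finger_force: 0.0
```

```bash
python3 go.py .6822 .207 .32 1.388;  python3 -c "
from h import *
print(np.round(probe_bus.get_state()['q'],3))"
```

```text
at [0.5112 0.2393 0.3262] shift [-0.1673  0.0477  0.0062] rot [-0.0004 -0.0003 -0.282 ]
[-0.497  0.506 -0.037  1.637  0.021  0.999  0.565]
```

Converted, -0.167 m is -0.334, -0.12 m is -0.24, -0.282 rad is -0.0449.

pendant:
  ticks: [1, -0.08, 0.02, 0, 0, 0, -0.0223, 1, -0.16, 0.04, 0, 0, 0, -0.0449, 1, -0.24, 0.07, 0, 0, 0, -0.0449, 1, -0.334, 0.096, 0, 0, 0, -0.0449, 1, -0.334, 0.096, 0, 0, 0, -0.0449, 1, -0.334, 0.096, 0, 0, 0, -0.0449, 1, -0.334, 0.096, 0, 0, 0, -0.0449]

```text
clock: 26.75
tool_pos: [0.6808, 0.2074, 0.3263]
eef_rot: [0.094, 0.996, 0.0, -0.001]
contact_force: [-0.1, -0.3, -0.7]
opening: 1.002
finger_force: 0.0
```

```bash
python3 go.py .6822 .207 .2232 1.388
```

Run:
```python
from h import *
a=cv2.resize(vision.snapshot("top")[150:250,220:320],(400,400),interpolation=cv2.INTER_CUBIC);b=cv2.resize(vision.snapshot("scene")[100:250,200:300],(400,600),interpolation=cv2.INTER_CUBIC)
o=np.zeros((600,800,3),np.uint8); o[:400,:400]=a; o[:,400:]=b
cv2.imwrite("pics/c6.png",o[...,::-1])
```

```text
at [0.6808 0.2074 0.3263] shift [-1.600e-03 -1.000e-04  1.031e-01] rot [ 0.0002 -0.0015 -0.0048]
```

View pics/c6.png

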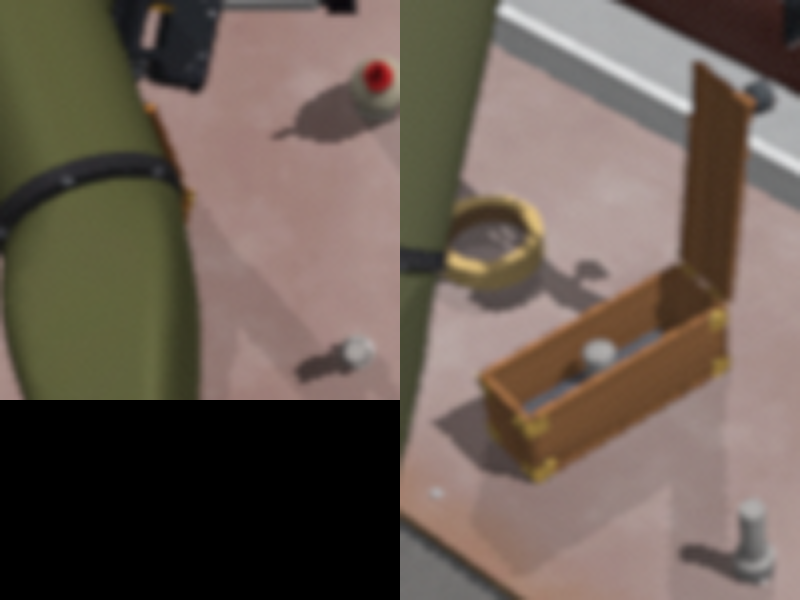

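The die lies flat and shank up in the case at (600,355), the lid is upright with its knob behind at (760,95), and the mandrel stands at (752,540). I'll regrasp the knob.

pendant:
  ticks: [1, -0.0032, 0, 0.08, 0, 0, 0, 1, -0.0032, 0, 0.14, 0, 0, 0, 1, -0.0032, 0, 0.18, 0, 0, 0, 1, -0.0032, 0, 0.206, 0, 0, 0, 1, -0.0032, 0, 0.206, 0, 0, 0, 0, -0.0032, 0, 0.206, 0, 0, 0, 0, -0.0032, 0, 0.206, 0, 0, 0, 0, -0.0032, 0, 0.206, 0, 0, 0, 0, -0.0032, 0, 0.206, 0, 0, 0, 0, -0.0032, 0, 0.206, 0, 0, 0]
  clamp_n: 12

```text
clock: 27.85
tool_pos: [0.6838, 0.2063, 0.2239]
eef_rot: [0.094, 0.996, 0.0, 0.0]
contact_force: [0.7, -0.4, 0.6]
opening: 0.57
finger_force: 0.0
```

pendant:
  ticks: [0, 0, 0, 0, 0, 0, 0, 0, 0, 0, 0, 0, 0, 0, 0, 0, 0, 0, 0, 0, 0, 0, 0, 0, 0, 0, 0, 0, 0, 0, 0, 0, 0, 0, 0]

```text
clock: 28.35
tool_pos: [0.6837, 0.2067, 0.2234]
eef_rot: [0.094, 0.996, 0.0, 0.0]
contact_force: [0.9, 1.9, -0.2]
opening: 0.307
finger_force: 12.0
```

Converted, 0.1669 m is 0.3338, 0.1445 m is 0.289.

pendant:
  ticks: [0, 0.0166, 0, -0.006, 0, 0, 0, 0, 0.0332, 0, -0.0112, 0, 0, 0, 0, 0.059, 0, -0.017, 0, 0, 0, 0, 0.0848, 0, -0.0218, 0, 0, 0, 0, 0.1372, 0, -0.0244, 0, 0, 0, 0, 0.1896, 0, -0.0194, 0, 0, 0, 0, 0.2406, 0, -0.0064, 0, 0, 0, 0, 0.289, 0, 0.014, 0, 0, 0, 0, 0.3338, 0, 0.0412, 0, 0, 0, 0, 0.3338, 0, 0.0412, 0, 0, 0]

```text
clock: 29.35
tool_pos: [0.5155, 0.2381, 0.2018]
eef_rot: [0.093, 0.996, -0.001, -0.003]
contact_force: [-3.2, 1.2, 2.0]
opening: 0.312
finger_force: 12.0
```

Converted, 0.0985 m is 0.197, 0.0915 m is 0.183.

pendant:
  ticks: [0, 0.0202, 0, 0.016, 0, 0, 0, 0, 0.0404, 0, 0.0338, 0, 0, 0, 0, 0.058, 0, 0.053, 0, 0, 0, 0, 0.0752, 0, 0.0734, 0, 0, 0, 0, 0.1036, 0, 0.1174, 0, 0, 0, 0, 0.1152, 0, 0.141, 0, 0, 0, 0, 0.1252, 0, 0.1654, 0, 0, 0, 0, 0.131, 0, 0.183, 0, 0, 0, 0, 0.1354, 0, 0.197, 0, 0, 0, 0, 0.1354, 0, 0.197, 0, 0, 0]

```text
clock: 30.35
tool_pos: [0.453, 0.2498, 0.1037]
eef_rot: [0.094, 0.996, -0.001, -0.001]
contact_force: [-2.0, -0.6, -2.2]
opening: 0.303
finger_force: 12.0
```

pendant:
  ticks: [0, 0.002, 0, 0.004, 0, 0, 0, 0, 0.002, 0, 0.006, 0, 0, 0, 0, 0.002, 0, 0.006, 0, 0, 0]

```text
clock: 30.65
tool_pos: [0.4528, 0.2499, 0.1023]
eef_rot: [0.095, 0.996, -0.0, 0.001]
contact_force: [-1.4, -3.3, 6.3]
opening: 0.308
finger_force: 12.0
```

The knob is back at its shut height. I'll release it, then verify by pressing the knob top (shut height 0.1295 m) with closed fingers.

Converted, -0.07 m is -0.14, -0.04 m is -0.08.

pendant:
  ticks: [0.4, 0, 0, -0.004, 0, 0, 0, 0.8, 0, 0, -0.004, 0, 0, 0, 1, 0, 0, -0.004, 0, 0, 0, 1, 0, 0, -0.004, 0, 0, 0, 1, 0, 0, -0.08, 0, 0, 0, 1, 0, 0, -0.14, 0, 0, 0, 0, 0, 0, -0.14, 0, 0, 0, 0, 0, 0, -0.14, 0, 0, 0, 0, 0, 0, -0.14, 0, 0, 0, 0, 0, 0, -0.14, 0, 0, 0]
  clamp_n: 10

```text
clock: 31.65
tool_pos: [0.4515, 0.2501, 0.1702]
eef_rot: [0.094, 0.996, -0.001, -0.001]
contact_force: [-0.5, 0.5, -0.2]
opening: 0.513
finger_force: 0.0
```

pendant:
  ticks: [0, 0, 0, 0, 0, 0, 0, 0, 0, 0, 0, 0, 0, 0, 0, 0, 0, 0.04, 0, 0, 0, 0, 0, 0, 0.06, 0, 0, 0, 0, 0, 0, 0.072, 0, 0, 0, 0, 0, 0, 0.072, 0, 0, 0]

```text
clock: 32.25
tool_pos: [0.4517, 0.2502, 0.1345]
eef_rot: [0.094, 0.996, -0.001, -0.001]
contact_force: [-0.2, -0.6, -0.5]
opening: 0.003
finger_force: 0.0
```

Converted, 0.006 m is 0.012, 0.005 m is 0.01.

pendant:
  ticks: [0, 0, 0, 0.006, 0, 0, 0, 0, 0, 0, 0.01, 0, 0, 0, 0, 0, 0, 0.012, 0, 0, 0, 0, 0, 0, 0.012, 0, 0, 0]

```text
clock: 32.65
tool_pos: [0.4524, 0.2507, 0.1299]
eef_rot: [0.094, 0.996, 0.0, 0.0]
contact_force: [-0.4, -0.6, 4.3]
opening: 0.004
finger_force: 1.9
```

Contact came at 0.130 m, so the lid is shut. Retreat and hand in.

Converted, -0.12 m is -0.24, -0.1 m is -0.2.

pendant:
  ticks: [0, 0, 0, -0.04, 0, 0, 0, 0, 0, 0, -0.12, 0, 0, 0, 0, 0, 0, -0.2, 0, 0, 0, 0, 0, 0, -0.24, 0, 0, 0, 0, 0, 0, -0.24, 0, 0, 0, 0, 0, 0, -0.24, 0, 0, 0, 0, 0, 0, -0.24, 0, 0, 0]

```text
clock: 33.35
tool_pos: [0.4515, 0.2501, 0.2482]
eef_rot: [0.094, 0.996, -0.001, -0.001]
contact_force: [0.2, 0.6, -0.2]
opening: 0.008
finger_force: 0.0
```

```bash
python3 -c "
from plant import r, vision, probe_bus, finish_job
print(finish_job())"
```

```text
the job is handed in; nothing more can be done
None
```

The job is handed in at about 33 s (no verdict was returned): the mandrel stands upright on the bench, the die lies shank up in the case, the lid is shut (knob top felt at 0.130 m against 0.1295 m), and I touched none of the bystanders.

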